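# Set the reference cell in the light path and open the shutter

## Task

Stand the amber reference cell (orange cap) fully down in the square socket of the little optical bench, with its clear glass faces, not the black ribbed ones, facing the lamp and the detector; lower it in, do not drop it. Then open the shutter: turn the red wing knob on the lamp housing anticlockwise (seen from above) up to its stop, about a quarter turn, letting it rise as it turns. Leave the green cell and the two small vials where they stand.

Things in the scene. Friction and masses are not known exactly. Their poses are not given: they have to be found in the camera images.
- cell_amber: Amber optical reference cell: a solid upright square block 24 x 24 mm, 82 mm tall, about 60 g: the lower 56 mm is amber glass with two clear faces (+x and -x, equivalent) and two black ribbed opaque faces (+y and -y); above it, z = 56 to 82 mm, a cap in orange of the same 24 mm square section. A white line on top of the cap runs along x, from clear face to clear face. Origin: centre of the underside, z up. The one to be set.
- cell_green: Green optical reference cell: a solid upright square block 24 x 24 mm, 82 mm tall, about 60 g: the lower 56 mm is green glass with two clear faces (+x and -x, equivalent) and two black ribbed opaque faces (+y and -y); above it, z = 56 to 82 mm, a cap in green of the same 24 mm square section. A white line on top of the cap runs along x, from clear face to clear face. Origin: centre of the underside, z up. To be left alone.
- bench: Optical bench fixed to the table: aluminium base plate 75 (x) x 230 (y) x 12 mm. The light path runs along its y axis, 34 mm above the table, from the white lamp housing (56 x 58 mm, centred at y = +76 mm, top at z = 55 mm) through the dark square socket (centre at y = -15 mm) to the grey detector housing (50 x 32 mm, centred at y = -93 mm, top at z = 55 mm). Origin: centre of the underside of the plate, z up.
- seat (a point): Centre of the socket's floor, 14 mm above the table; axes as bench. The opening is 27 x 27 mm (1.5 mm play on each side of a cell), its sides parallel to the bench's x and y; walls 6 mm thick rise 28 mm above this floor, with a sloping lead-in rim above them that widens the mouth to 37 x 37 mm at 34 mm above the floor (45 mm wide outside). A cell goes in at any quarter turn; the right one has the cell's x axis along the bench's y (either way round).
- knob_grip (a point): Gripping point of the red wing knob, on its axis: the bar is 40 mm long (along this point's x), 14 mm thick (y) and 28 mm high, from 18 mm below this point to 10 mm above it; the point is 82 mm above the table when the knob is at 0. Moves and turns with the knob. At 0 the bar lies along the bench's x, straight over the lamp housing. z up.
- shutter_knob (a joint): Turning angle of the wing knob (rad): 0 shut, 1.5 fully open (stop), growing anticlockwise seen from above. The knob rises 8 mm per rad on its stem (12 mm in all) and the grasp must go up with it or let it slide. Friction about 0.04 N m; it stays where it is left.
- vial_black: Small vial with black cap, 25 mm across, 48 mm tall, standing; origin at the centre of its underside. To be left alone.
- vial_red: Small vial with red cap, 25 mm across, 48 mm tall, standing; origin at the centre of its underside. To be left alone.
Not all that is in view belongs to the job. Leave any blue look-alike of the cell_amber alone.

How it is judged:
By the outcome, as a careful person would: the job done as asked, in the order asked, and still so for the second after the job is handed in, with the robot touching nothing.
It also fails if it takes over 58 s, if anything falls off the work surface, if the arm or the gripper's body presses on something with over 40 N, if the wrist force passes 120 N, or if a joint passes its speed limit or range.

## Robot

A 7-joint arm with a two-finger parallel gripper is mounted at the origin on a cart in front of the work surface, level with it; the furniture and walls round the work are solid. World frame = base frame: x ahead of the robot, y to its left, z up, the work surface at z = 0. Lengths are in m, angles in rad, forces in N, time in s.
With the tool pointing down it reaches from about 0.425 to 0.925 m from the base axis. Payload 6.8 kg.
Tool frame: the origin (TCP) lies on the centre line of the jaws, within the pads' length; the fingertips stand 11 mm ahead of it and the grasp point (between the pads) lies 8 mm behind it; z points along the fingers, y is the direction in which the jaws open and shut (so a half turn about z gives the same grasp; the last joint's range is limited). The gripper opens to 85 mm and grips with 20 to 120 N. Pads are 22 mm wide; open, the fingers measure 114 mm over their backs; the gripper's body (76 mm by 85 mm) begins 54 mm behind the grasp point. The pads swing forward as they close: fully open they stand 13 mm farther back than shut.
Start: joints at [1.219, 0.477, 0.022, 1.555, -0.011, 1.109, -0.083], TCP at [0.163, -0.655, 0.242] pointing down, gripper open.
Joint ranges: [-2.96, 2.96], [-0.34, 2.1], [-1.41, 1.46], [0.24, 2.44], [-1.37, 4.51], [0.17, 1.92], [-2.96, 2.96]. Speed limits (rad/s): [2.39, 2.39, 3.14, 3.14, 3.14, 3.14, 3.14].

## Interface

Orientations are given as a rotation vector (axis times angle).
In Python, from bench import r gives the robot as it stands.
- The arm moves only by the tool send_rows, never from a script. Its argument "deltas" is a list of rows, each a list of 7 numbers: the opening, from 0 (shut) to 1 (fully open), then the shift along the tool's x, y, z as a fraction of full scale, then the turn, a rotation vector about the tool's x, y, z as a fraction of full scale. In form: [[hand, x, y, z, ax, ay, az], ...]. A call has 1 to 20 rows; each row is the pose to reach, as a shift and turn from the pose commanded when the call began, along the tool's axes at that moment, turning the shorter way round; what a row does not reach only later rows make up. Full scale, the value 1, is 150 mm for a shift and 180 degrees for a turn. A row lasts 1/12 s, in which the tool goes at most 41.7 mm and 7.16 degrees, less where a joint would pass 70% of its speed; a pose out of reach is approached as far as the arm can. A call with a number of a shift or a turn outside -1 to 1 is refused whole. A call with a gripper value outside its range is refused whole. The fingers move at their own pace and stop on an object; "squeeze" is the grip in N (left out, the last holds). Time passes only in rows, so rows that repeat a pose let the fingers close. It gives the time, the measured TCP pose, the force and the opening at its end, in the units of the state.
- r.get_obs(): the state, without advancing time (a new reading comes with each control period).
- r.grab_frame(name): name is "scene" or "top" or "wrist"; returns a dict with "pixels" (384x512x3 uint8, red, green, blue), "camera_matrix" (3x3 intrinsics, pixels), "rvec" (rotation vector, rad) and "tvec" (3), from world to camera coordinates, as OpenCV has them. Camera axes: x right, y down, z forward; pixel columns grow to the right and rows downward; lengths in m; the calibration is good to about 2 mm. A picture is of the moment at which its call begins. There is no depth.
- r.hand_in(): hands the job in, once; it reports no verdict.
The state is a dict: "clock": time; "joints": joint angles; "qvel": joint speeds; "tau": joint torques, N m; "tcp_pos": TCP position; "orientation": TCP orientation; "contact_force": force on the tool from outside, world axes, zero at the start; "moment": the same for the moment, N m; "grip_width": finger opening in m.
Only numpy, scipy, OpenCV 4.12 (cv2) and the standard library are available. Lean on these libraries where they do the work, as an engineer would, in place of code of your own. Each camera call takes 0.05 s, during which the arm holds its last target. There are 200 camera calls.

## Working session

There is one attempt and no reset: what is moved stays moved. The work goes in short steps, Python scripts to look and compute and a tool call to move; the robot and the scene stay as the last step left them, time stands still between calls to the robot, and variables do not carry over. Pictures are saved under pics/ and viewed, about 8 in all and at most 12, crops included, and the job is handed in when it is done.

Besides the shell and the picture viewer there is one more tool, called after "Emit:" as name(argument=value, ...), one argument or row to a line, values as JSON. send_rows: Moves the arm, as the interface text tells. Shift numbers are shares of 150 mm and turn numbers shares of 180 degrees, none past 1 either way. Its arguments: {"type":"object","properties":{"deltas":{"type":"array","items":{"type":"array","items":{"type":"number"}}},"squeeze":{"type":"number"}},"required":["deltas"]}

```bash
ls; mkdir -p pics; cat > h.py <<'E'
import numpy as np, cv2
from bench import r
from scipy.spatial.transform import Rotation as R
def grab(n,save=None):
    f=r.grab_frame(n); f['img']=cv2.cvtColor(np.array(f['pixels'],dtype=np.uint8),cv2.COLOR_RGB2BGR)
    f['K']=np.array(f['camera_matrix'],float); f['Rm']=cv2.Rodrigues(np.array(f['rvec'],float))[0]; f['t']=np.array(f['tvec'],float).ravel()
    if save: cv2.imwrite('pics/'+save,f['img']); np.savez('pics/'+save+'.npz',img=f['img'],K=f['K'],Rm=f['Rm'],t=f['t'])
    return f
def load(s): return dict(np.load('pics/'+s+'.npz'))
def ray(f,uv):
    c=-f['Rm'].T@f['t']; d=f['Rm'].T@np.linalg.inv(f['K'])@np.array([uv[0],uv[1],1.]); return c,d
def onz(f,uv,z):
    c,d=ray(f,uv); return c+d*(z-c[2])/d[2]
def proj(f,p):
    q=f['K']@(f['Rm']@np.array(p,float)+f['t']); return q[:2]/q[2]
E
python3 - <<'E'
from h import *
a=grab('scene','scene0.png');b=grab('top','top0.png')
cv2.imwrite('pics/both0.png',cv2.resize(np.vstack([b['img']]),(800,600)))
for f in(a,b): print(-f['Rm'].T@f['t'],f['Rm'][2],f['K'][0,0])
o=r.get_obs(); print({k:np.round(v,4) for k,v in o.items()}, R.from_rotvec(o['orientation']).as_matrix().round(3))
E
```

```text
pics
[-0.32607129 -0.95776424  0.76714457] [ 0.56672067  0.65328417 -0.50204331] 446.34418349704123
[ 0.23465623 -0.04716442  1.17769806] [ 0.20273384  0.0228115  -0.97896814] 398.51624834844773
{'clock': np.float64(0.1), 'joints': array([ 1.2189,  0.4777,  0.0224,  1.5563, -0.0115,  1.1093, -0.0831]), 'qvel': array([ 0.    , -0.0002,  0.0004, -0.0029,  0.0002,  0.0001, -0.    ]), 'tau': array([ 3.90000e-03, -5.97761e+01,  1.61330e+00, -2.81952e+01,
        1.28000e-02,  5.10000e-03,  0.00000e+00]), 'tcp_pos': array([ 0.1628, -0.6546,  0.2414]), 'orientation': array([-3.1167e+00, -3.8180e-01,  5.0000e-04]), 'contact_force': array([-0.223 , -1.1413,  0.3571]), 'moment': array([-0.0355, -0.0066,  0.034 ]), 'grip_width': np.float64(0.0854)} [[ 0.97   0.241 -0.001]
 [ 0.241 -0.97   0.002]
 [-0.    -0.002 -1.   ]]
```

View pics/both0.png

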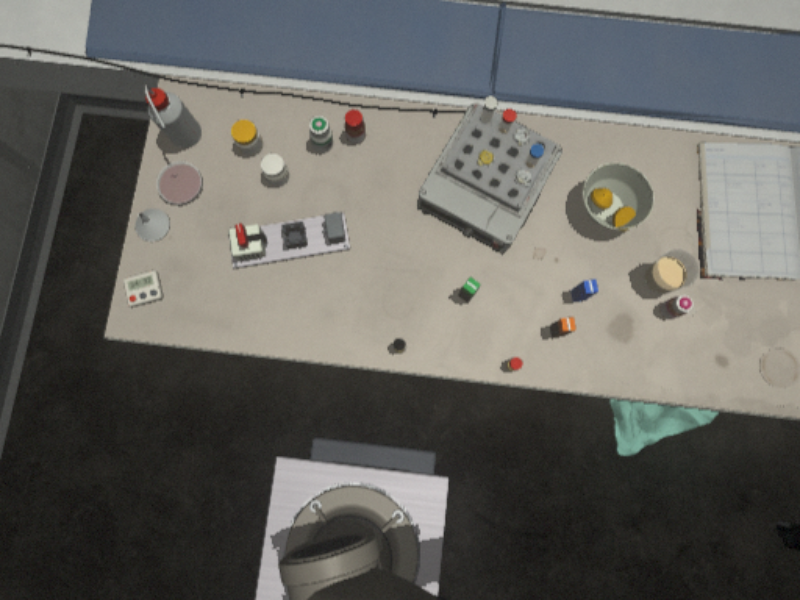

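View pics/scene0.png

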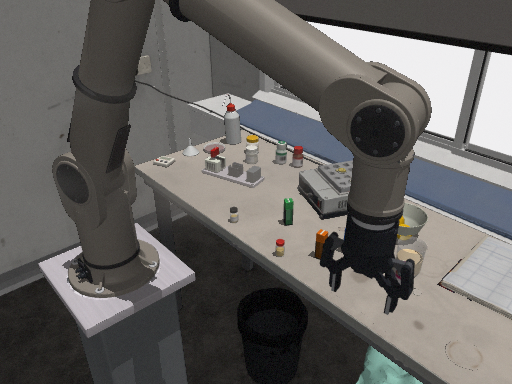

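The top view shows these candidates for the amber cell (800x600 pixels):
- Orange-capped block at (567,325).
- Blue look-alike at (590,287).
- Green cell at (471,287).
- Orange pieces in the bowl, about (605,200).
- Orange-lidded jar at (244,133).

By the description, I choose (567,325). The vials are at (399,344) black and (515,364) red. The bench is at (290,240), with the lamp housing and red knob at its left end.

```bash
python3 - <<'E'
from h import *
a=load('scene0.png');b=load('top0.png')
for f in(a,b):
    print([proj(f,p).round(0) for p in [(0,0,0),(.1628,-.6546,.2414),(.6,0,0),(.6,-.3,0)]], f['Rm'].round(2).tolist())
s=.64
for n,uv,z in [('amber',(567,325),.082),('green',(471,287),.082),('blue',(590,287),.082),('lamp',(246,240),.055),('det',(335,228),.055),('vb',(399,344),.048),('vr',(515,364),.048)]:
    print(n,onz(b,(uv[0]*s,uv[1]*s),z).round(3))
c1=cv2.resize(b['img'][120:180,140:230],None,fx=8,fy=8,interpolation=cv2.INTER_CUBIC)[:,:720]
c2=cv2.resize(b['img'][175:240,290:390],None,fx=8,fy=8,interpolation=cv2.INTER_CUBIC)[:,:720]
im=np.vstack([c1,c2]); im=cv2.resize(im,(int(im.shape[1]*.6),int(im.shape[0]*.6))); cv2.imwrite('pics/crop0.png',im);print(im.shape)
E
```

```text
[array([115., 267.]), array([361., 301.]), array([277., 192.]), array([346., 229.])] [[0.75, -0.66, -0.01], [-0.34, -0.37, -0.86], [0.57, 0.65, -0.5]]
[array([224., 354.]), array([518., 335.]), array([250., 148.]), array([347., 159.])] [[0.12, -0.99, 0.0], [-0.97, -0.11, -0.2], [0.2, 0.02, -0.98]]
amber [ 0.438 -0.336  0.082]
green [ 0.487 -0.16   0.082]
blue [ 0.512 -0.373  0.082]
lamp [0.534 0.264 0.055]
det [0.577 0.101 0.055]
vb [ 0.374 -0.043  0.048]
vr [ 0.362 -0.256  0.048]
(600, 432, 3)
```

View pics/crop0.png

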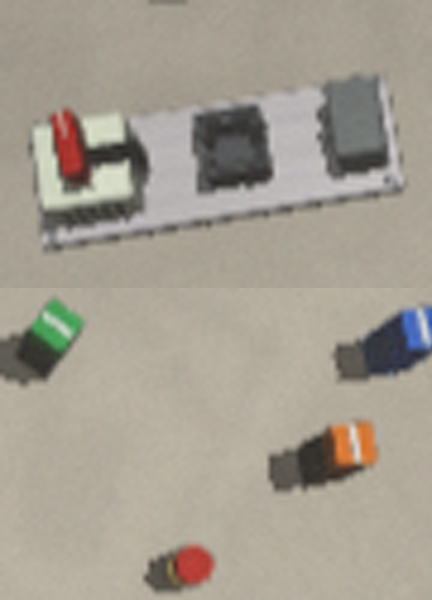

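The crop confirms it: the orange-capped cell is at about (443,282) in the 800x600 top view scale used above, with its white line roughly along world x. Blue is a separate cell to its upper right. The bench is yawed about 15°. Next I move over the amber cell for a wrist view.

Emit:
send_rows(
  deltas=[
    [1,0.14,-0.1,0,0,0,0],
    [1,0.28,-0.2,0,0,0,0],
    [1,0.42,-0.3,0,0,0,0],
    [1,0.57,-0.4,0,0,0,0],
    [1,0.71,-0.5,0,0,0,0],
    [1,0.85,-0.6,0,0,0,0],
    [1,1.0,-0.7,0,0,0,0],
  ],
)

```text
clock: 0.68
tcp_pos: [0.2834, -0.5158, 0.2419]
orientation: [-3.118, -0.381, 0.001]
contact_force: [0.1, -0.5, 0.3]
grip_width: 0.0853
```

Emit:
send_rows(
  deltas=[
    [1,0.14,-0.1,0,0,0,0],
    [1,0.28,-0.2,0,0,0,0],
    [1,0.42,-0.3,0,0,0,0],
    [1,0.57,-0.4,0,0,0,0],
    [1,0.71,-0.5,0,0,0,0],
    [1,0.85,-0.6,0,0,0,0],
    [1,1.0,-0.7,0,0,0,0],
    [1,1.0,-0.7,0,0,0,0],
    [1,1.0,-0.7,0,0,0,0],
    [1,1.0,-0.7,0,0,0,0],
  ],
)

```text
clock: 1.52
tcp_pos: [0.4027, -0.3793, 0.242]
orientation: [-3.118, -0.381, 0.001]
contact_force: [-0.8, 0.1, 0.7]
grip_width: 0.0855
```

```bash
python3 - <<'E'
from h import *
w=grab('wrist','w1.png');o=r.get_obs()
print(o['clock'],o['tcp_pos'],R.from_rotvec(o['orientation']).as_matrix().round(3).tolist())
print(-w['Rm'].T@w['t'],w['Rm'].round(3).tolist(),w['K'].round(1).tolist())
print([proj(w,p).round(0).tolist() for p in [(.438,-.336,.082),o['tcp_pos']]])
E
```

```text
1.5667 [ 0.40230299 -0.37980605  0.2420547 ] [[0.971, 0.24, -0.001], [0.24, -0.971, -0.0], [-0.001, -0.0, -1.0]]
[ 0.47226041 -0.36199344  0.37386642] [[0.241, -0.971, 0.0], [-0.93, -0.231, 0.284], [-0.276, -0.069, -0.959]] [[337.5, 0.0, 255.9], [0.0, 337.5, 190.5], [0.0, 0.0, 1.0]]
[[217.0, 123.0], [257.0, 263.0]]
```

View pics/w1.png

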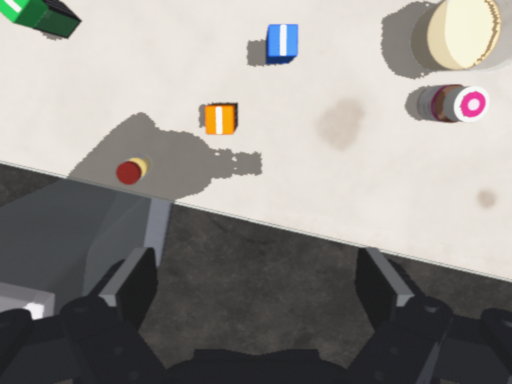

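The wrist view shows the amber cell at (220,119), white line near vertical in the image. Blue is at (283,40), the red vial at (130,170), and green at the upper left.

```bash
cat >> h.py <<'E'
def cap(f,win,z):
    x0,y0,x1,y1=win; im=f['img'][y0:y1,x0:x1]; hsv=cv2.cvtColor(im,cv2.COLOR_BGR2HSV)
    m=cv2.inRange(hsv,(5,150,170),(22,255,255)); 
    c=max(cv2.findContours(m,cv2.RETR_EXTERNAL,cv2.CHAIN_APPROX_NONE)[0],key=cv2.contourArea)
    c=cv2.convexHull(c)[:,0]+[x0,y0]
    P=np.array([onz(f,p,z)[:2] for p in c],np.float32)
    (cx,cy),(w,h),a=cv2.minAreaRect(P*1000)
    hull=np.zeros(f['img'].shape[:2],np.uint8); cv2.fillConvexPoly(hull,c.astype(np.int32),1)
    hs=cv2.cvtColor(f['img'],cv2.COLOR_BGR2HSV); wm=(hs[...,1]<110)&(hs[...,2]>170)&(hull>0)
    v,u=np.nonzero(wm); W=np.array([onz(f,p,z)[:2] for p in zip(u,v)])
    l=cv2.fitLine((W*1000).astype(np.float32),cv2.DIST_L2,0,.01,.01).ravel() if len(W)>3 else None
    return np.array([cx,cy]),(w,h),a,l,W.mean(0)*1000 if len(W) else None
E
python3 - <<'E'
from h import *
print(cap(load('w1.png'),(190,90,255,150),.082))
print(cap(load('top0.png'),(345,190,385,225),.082))
E
```

```text
(array([ 443.31814575, -344.19113159]), (22.508594512939453, 10.059776306152344), 13.947440147399902, array([ 9.7730654e-01,  2.1182999e-01,  4.5022888e+02, -3.3720538e+02],
      dtype=float32), array([ 450.2288851 , -337.20540623]))
(array([ 443.43548584, -344.62741089]), (19.7171630859375, 5.558040618896484), 3.3286335468292236, None, None)
```

```bash
python3 - <<'E'
s=open('h.py').read()
s=s.replace("    c=max(cv2.findContours(m,cv2.RETR_EXTERNAL,cv2.CHAIN_APPROX_NONE)[0],key=cv2.contourArea)\n    c=cv2.convexHull(c)[:,0]","    c=cv2.findNonZero(m)\n    c=cv2.convexHull(c)[:,0]")
open('h.py','w').write(s)
E
python3 - <<'E'
from h import *
print(cap(load('w1.png'),(190,90,255,150),.082))
print(cap(load('top0.png'),(345,190,385,225),.082))
f=load('w1.png');print(f['img'][100:140:3,212].tolist())
E
```

```text
(array([ 441.61782837, -337.34490967]), (22.508596420288086, 24.168071746826172), 13.947373390197754, array([ 9.8190767e-01,  1.8936037e-01,  4.4121677e+02, -3.3685931e+02],
      dtype=float32), array([ 441.21677815, -336.85931058]))
(array([ 441.52371216, -337.43920898]), (20.139999389648438, 22.300628662109375), 16.11956787109375, array([ 9.8853892e-01,  1.5096626e-01,  4.4222473e+02, -3.3763470e+02],
      dtype=float32), array([ 442.22473161, -337.63469997]))
[[220, 226, 232], [116, 122, 129], [10, 125, 232], [10, 166, 247], [10, 167, 247], [10, 166, 247], [10, 164, 247], [10, 164, 247], [10, 164, 247], [10, 164, 247], [10, 162, 247], [64, 153, 242], [218, 225, 231], [218, 225, 231]]
```

Emit:
send_rows(
  deltas=[
    [1,0.11,-0.07,0.13,0,0,0],
    [1,0.22,-0.14,0.27,0,0,0],
    [1,0.322,-0.212,0.4,0,0,0],
    [1,0.322,-0.212,0.4,0,0,0],
    [1,0.322,-0.212,0.4,0,0,0],
    [1,0.322,-0.212,0.4,0,0,0],
  ],
)

```text
clock: 2.07
tcp_pos: [0.4417, -0.338, 0.1827]
orientation: [3.118, 0.378, -0.001]
contact_force: [-0.1, -1.4, 0.6]
grip_width: 0.0856
```

```bash
python3 - <<'E'
from h import *
w=grab('wrist','w2.png');o=r.get_obs()
print(o['clock'],o['tcp_pos'],R.from_rotvec(o['orientation']).as_matrix().round(3).tolist())
p=proj(w,(.4415,-.3373,.082));print(p)
u,v=p.astype(int)
print(cap(w,(u-45,v-45,u+45,min(v+45,384)),.082))
E
```

```text
2.1167 [ 0.44187276 -0.33830142  0.18309639] [[0.971, 0.239, 0.001], [0.239, -0.971, -0.001], [0.0, 0.002, -1.0]]
[254.73279445 194.21936238]
(array([ 441.47259521, -337.11923218]), (22.62380599975586, 23.599220275878906), 13.8235502243042, None, None)
```

View pics/w2.png

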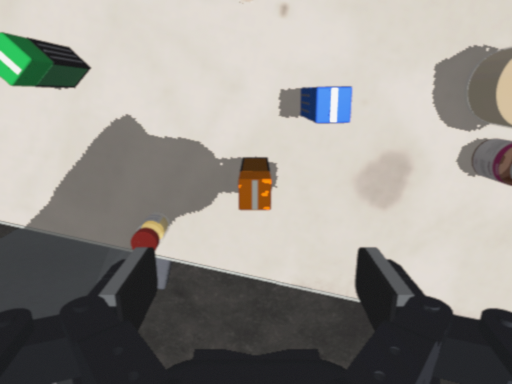

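The amber cell is at (255,185), centred between the jaws and aligned with the tool. I descend and grip the cap.

Emit:
send_rows(
  deltas=[
    [1,0,-0.008,0.15,0,0,0],
    [1,0,-0.008,0.3,0,0,0],
    [1,0,-0.008,0.45,0,0,0],
    [1,0,-0.008,0.6,0,0,0],
    [1,0,-0.008,0.72,0,0,0],
    [1,0,-0.008,0.82,0,0,0],
    [1,0,-0.008,0.82,0,0,0],
    [0.15,0,-0.008,0.82,0,0,0],
    [0.15,0,-0.008,0.82,0,0,0],
    [0.15,0,-0.008,0.82,0,0,0],
    [0.15,0,-0.008,0.82,0,0,0],
    [0.15,0,-0.008,0.82,0,0,0],
    [0.15,0,-0.008,0.82,0,0,0],
    [0.15,0,-0.008,0.82,0,0,0],
  ],
  squeeze=40,
)

```text
clock: 3.28
tcp_pos: [0.4428, -0.3356, 0.0602]
orientation: [3.117, 0.382, 0.002]
contact_force: [-0.0, 0.4, 6.2]
grip_width: 0.0231
```

```bash
python3 - <<'E'
from h import *
o=r.get_obs(); print({k:np.round(v,4) for k,v in o.items() if k not in('tau','qvel')})
# bench geometry from top view: masks
b=load('top0.png'); im=b['img'][115:180,138:232]; h=cv2.cvtColor(im,cv2.COLOR_BGR2HSV)
off=np.array([138,115])
def rect(m,z,name):
    c=max(cv2.findContours(m,cv2.RETR_EXTERNAL,cv2.CHAIN_APPROX_NONE)[0],key=cv2.contourArea)[:,0]+off
    P=np.array([onz(b,p,z)[:2] for p in cv2.convexHull(c)[:,0]],np.float32)*1000
    print(name,cv2.minAreaRect(P))
# plate: rows of pixel colours to choose thresholds
rect(cv2.inRange(h,(0,150,90),(8,255,255))|cv2.inRange(h,(172,150,90),(180,255,255)),.092,'knob')
for p in [(165,140),(187,144),(210,140),(160,147),(190,127),(190,160),(178,165)]: print(p,b['img'][p[1],p[0]],cv2.cvtColor(b['img'],cv2.COLOR_BGR2HSV)[p[1],p[0]])
E
```

```text
{'clock': np.float64(3.2833), 'joints': array([ 0.639 ,  0.527 , -0.1309,  1.9745,  0.1097,  0.6453, -0.8891]), 'tcp_pos': array([ 0.4428, -0.3356,  0.0602]), 'orientation': array([3.1173e+00, 3.8180e-01, 1.6000e-03]), 'contact_force': array([-0.0433,  0.4414,  6.163 ]), 'moment': array([0.0654, 0.273 , 0.0313]), 'grip_width': np.float64(0.0231)}
knob ((534.4310913085938, 265.7784423828125), (37.55889129638672, 12.128534317016602), 20.318784713745117)
(165, 140) [142 157 163] [ 21  33 163]
(187, 144) [87 85 86] [135   6  87]
(210, 140) [114 118 114] [ 60   9 118]
(160, 147) [193 216 210] [ 38  27 216]
(190, 127) [145 157 166] [ 17  32 166]
(190, 160) [181 179 184] [168   7 184]
(178, 165) [179 179 184] [  0   7 184]
```

Emit:
send_rows(
  deltas=[
    [0.15,0,0,-0.05,0,0,0],
    [0.15,0,0,-0.15,0,0,0],
    [0.15,0,0,-0.3,0,0,0],
    [0.15,0,0,-0.45,0,0,0],
    [0.15,0,0,-0.6,0,0,0],
    [0.15,0,0,-0.75,0,0,0],
    [0.15,0,0,-0.9,0,0,0],
    [0.15,0,0,-1,0,0,0],
  ],
)

```text
clock: 3.95
tcp_pos: [0.4427, -0.3353, 0.2119]
orientation: [3.117, 0.382, 0.003]
contact_force: [-0.1, -0.5, -0.1]
grip_width: 0.0237
```

Emit:
send_rows(
  deltas=[
    [0.15,0.04,-0.06,0,0,0,0],
    [0.15,0.11,-0.17,0,0,0,0],
    [0.15,0.2,-0.32,0,0,0,0],
    [0.15,0.31,-0.48,0,0,0,0],
    [0.15,0.42,-0.65,0,0,0,0],
    [0.15,0.522,-0.822,0,0,0,0],
  ],
)

```text
clock: 4.45
tcp_pos: [0.4884, -0.1944, 0.2086]
orientation: [-3.117, -0.382, 0.002]
contact_force: [0.7, -0.6, -0.6]
grip_width: 0.0235
```

Emit:
send_rows(
  deltas=[
    [0.15,0.1,-0.16,0,0,0,0],
    [0.15,0.2,-0.32,0,0,0,0],
    [0.15,0.31,-0.48,0,0,0,0],
    [0.15,0.42,-0.65,0,0,0,0],
    [0.15,0.522,-0.822,0,0,0,0],
  ],
)

```text
clock: 4.87
tcp_pos: [0.5344, -0.0559, 0.2085]
orientation: [-3.118, -0.383, 0.002]
contact_force: [0.2, 0.7, -0.0]
grip_width: 0.0234
```

Emit:
send_rows(
  deltas=[
    [0.15,0.09,-0.14,0,0,0,-0.036],
    [0.15,0.18,-0.28,0,0,0,-0.072],
    [0.15,0.26,-0.42,0,0,0,-0.108],
    [0.15,0.34,-0.54,0,0,0,-0.144],
    [0.15,0.42,-0.66,0,0,0,-0.18],
    [0.15,0.48,-0.76,0,0,0,-0.216],
    [0.15,0.51,-0.8,0,0,0,-0.252],
    [0.15,0.522,-0.822,0,0,0,-0.288],
    [0.15,0.522,-0.822,0,0,0,-0.324],
    [0.15,0.522,-0.822,0,0,0,-0.36],
    [0.15,0.522,-0.822,0,0,0,-0.396],
    [0.15,0.522,-0.822,0,0,0,-0.432],
    [0.15,0.522,-0.822,0,0,0,-0.468],
    [0.15,0.522,-0.822,0,0,0,-0.505],
    [0.15,0.522,-0.822,0,0,0,-0.505],
    [0.15,0.522,-0.822,0,0,0,-0.505],
    [0.15,0.522,-0.822,0,0,0,-0.505],
  ],
)

```text
clock: 6.28
tcp_pos: [0.5805, 0.0807, 0.2089]
orientation: [-1.919, -2.487, 0.001]
contact_force: [-0.6, -0.8, 0.1]
grip_width: 0.0237
```

```bash
python3 - <<'E'
from h import *
w=grab('wrist','w3.png');t=grab('top','top3.png');o=r.get_obs()
print(o['clock'],o['tcp_pos'],R.from_rotvec(o['orientation']).as_matrix().round(3).tolist(),o['joints'].round(2),o['contact_force'].round(1),o['grip_width'])
print(proj(w,(.557,.176,.048)),proj(w,(.534,.266,.092)),-w['Rm'].T@w['t'])
E
```

```text
6.3833 [0.58073305 0.0806946  0.20914023] [[-0.255, 0.967, -0.0], [0.967, 0.255, -0.0], [-0.0, -0.0, -1.0]] [ 0.25  0.44 -0.65  1.77  0.3   1.03 -0.25] [ 0.2  0.2 -0.5] 0.02316109677967407
[258.50895341  57.26928012] [ 260.29293796 -113.50030806] [0.56176481 0.15037866 0.34077782]
```

View pics/w3.png

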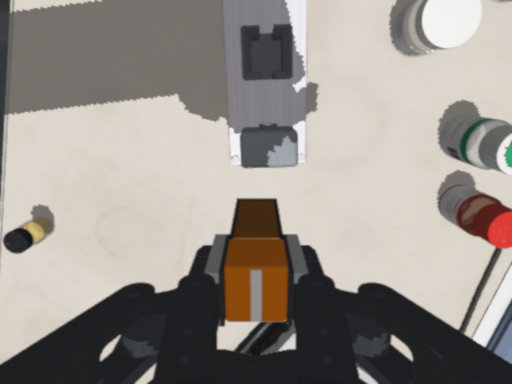

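Wrist view: the cell is held upright at (257,265). The detector is at (269,147) and the dark socket at (268,52), almost right under the camera.

```bash
python3 - <<'E'
from h import *
w=load('w3.png'); g=cv2.cvtColor(w['img'],cv2.COLOR_BGR2GRAY); g0=g
m=np.zeros_like(g); m[10:95,235:300]=(g[10:95,235:300]<75)
cs=[c for c in cv2.findContours(m,cv2.RETR_EXTERNAL,cv2.CHAIN_APPROX_NONE)[0]]
c=max(cs,key=cv2.contourArea)[:,0]; print('bbox',cv2.boundingRect(c))
P=np.array([onz(w,p,.048)[:2] for p in c],np.float32)*1000
print('socket outer',cv2.minAreaRect(P))
# plate long edges at z=.012, subpixel by max gradient along rows
for lo,hi,s in [(215,245,1),(292,318,-1)]:
    for rows in [range(2,20),range(100,118),range(128,160)]:
        pts=[]
        for v in rows:
            d=np.diff(cv2.cvtColor(w['img'],cv2.COLOR_BGR2LAB)[v,lo:hi].astype(int),axis=0); k=np.abs(d).sum(1).argmax(); pts.append(onz(w,(lo+k+.5,v),.012)[:2]*1000)
        p=np.median(pts,axis=0); print(lo,p.round(1))
for v in (45,52,60): print(g0[v,225:315:2].tolist())
print(g0[10:100:2,268].tolist())
E
```

```text
bbox (241, 25, 51, 55)
socket outer ((562.2020263671875, 181.09130859375), (39.756935119628906, 40.0477409362793), 16.385665893554688)
215 [516.  208.2]
215 [539.4 128. ]
215 [558.6  98.5]
292 [586.9 226.8]
292 [619.5 149.3]
292 [613.3 112.9]
[121, 127, 127, 129, 127, 128, 128, 123, 86, 58, 55, 53, 52, 60, 64, 65, 66, 64, 64, 65, 64, 65, 65, 64, 64, 64, 63, 62, 49, 50, 53, 53, 58, 67, 118, 202, 232, 234, 236, 238, 228, 199, 207, 208, 209]
[116, 126, 127, 129, 128, 127, 128, 127, 97, 59, 55, 54, 55, 59, 64, 64, 65, 64, 65, 64, 64, 65, 65, 65, 65, 64, 64, 61, 48, 49, 52, 54, 57, 67, 116, 130, 151, 192, 235, 238, 227, 194, 208, 209, 210]
[112, 126, 127, 129, 128, 126, 128, 127, 102, 61, 55, 54, 55, 57, 63, 66, 66, 64, 64, 64, 65, 65, 65, 64, 65, 64, 63, 61, 48, 48, 54, 53, 57, 67, 118, 130, 128, 126, 135, 214, 225, 194, 211, 212, 213]
[129, 129, 129, 128, 130, 129, 129, 129, 129, 129, 128, 121, 70, 66, 65, 66, 66, 65, 66, 66, 66, 65, 66, 66, 66, 65, 65, 66, 66, 65, 65, 65, 65, 65, 73, 122, 129, 128, 128, 128, 128, 128, 128, 128, 128]
```

```bash
python3 - <<'E'
from h import *
w=load('w3.png'); im=cv2.resize(w['img'][0:175,205:325],None,fx=5,fy=5,interpolation=cv2.INTER_CUBIC)
im=cv2.resize(np.clip((im.astype(float))**.7*5.3,0,255).astype(np.uint8),None,fx=.685,fy=.685)
cv2.imwrite('pics/crop3.png',im);print(im.shape)
E
```

```text
(599, 411, 3)
```

View pics/crop3.png

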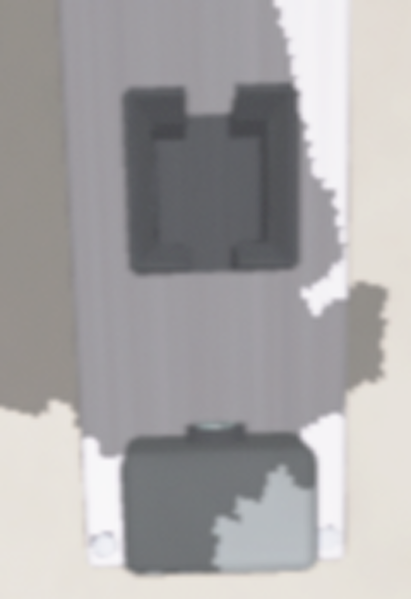

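```bash
python3 - <<'E'
from h import *
w=load('w3.png'); t=load('top0.png')
k=3.425; C=lambda x,y:(205+x/k-.4,y/k-.4)
L=[onz(w,C(*p),.012)[:2]*1000 for p in [(65,0),(88,563),(347,0),(343,557)]]
print(np.round(L,1)); 
for a,b in((L[0],L[1]),(L[2],L[3])): d=a-b; print('edge yaw',np.degrees(np.arctan2(-d[0],d[1])))
print('end yaw',np.degrees(np.arctan2(*(L[3]-L[2+0-1])[::-1])),'plate width',np.linalg.norm(L[3]-L[1]))
S=[onz(w,C(*p),.048)[:2]*1000 for p in [(123,88),(300,85),(298,270),(132,272)]]; print('sock',np.round(S,1),np.mean(S,0))
I=[onz(w,C(*p),.014)[:2]*1000 for p in [(158,138),(260,135),(262,240),(160,245)]]; print('inner floor',np.round(I,1),np.mean(I,0))
D=[onz(w,C(*p),.055)[:2]*1000 for p in [(123,437),(318,435),(315,570),(125,572)]]; print('det',np.mean(D,0),np.linalg.norm(D[0]-D[1]),np.linalg.norm(D[1]-D[2]))
mid=(L[1]+L[3])/2
for yaw in (14,15,16,17):
    a=np.radians(yaw); print(yaw,'seat from plate end',mid+100*np.array([-np.sin(a),np.cos(a)]), 'det from end', mid+22*np.array([-np.sin(a),np.cos(a)]),'knob from seat',mid+191*np.array([-np.sin(a),np.cos(a)]))
# top view: socket dark
g=cv2.cvtColor(t['img'],cv2.COLOR_BGR2GRAY); m=np.zeros_like(g); m[135:165,178:199]=g[135:165,178:199]<105
c=max(cv2.findContours(m,cv2.RETR_EXTERNAL,cv2.CHAIN_APPROX_NONE)[0],key=cv2.contourArea)[:,0]
P=np.array([onz(t,p,.048)[:2] for p in c],np.float32)*1000; print('top socket',cv2.boundingRect(c),cv2.minAreaRect(P))
E
```

```text
[[515.  216.7]
 [554.6  76.4]
 [584.3 234.9]
 [625.6  96.9]]
edge yaw 15.761749988291172
edge yaw 16.642365932863893
end yaw 16.07928438770119 plate width 73.85548247023144
sock [[537.2 195.2]
 [576.5 206.2]
 [587.5 167.2]
 [549.  156.6]] [562.5750577  181.28897017]
inner floor [[546.  191.2]
 [571.5 198.6]
 [579.1 174. ]
 [553.1 165.9]] [562.4439214  182.42402247]
det [583.87675412 108.78826027] 47.610943970327284 33.645254811329536
14 seat from plate end [565.91834   183.6664658] det from end [584.78824786 107.98339915] knob from seat [543.9034475  271.96337689]
15 seat from plate end [564.22862505 183.2294758 ] det from end [584.41651057 107.88726135] knob from seat [540.67609195 271.12872599]
16 seat from plate end [562.54679398 182.76306277] det from end [584.04650773 107.78465048] knob from seat [537.4637946 270.2378771]
17 seat from plate end [560.87335909 182.26736877] det from end [583.67835206 107.6755978 ] knob from seat [534.26753396 269.29110156]
top socket (180, 142, 17, 18) ((556.4258422851562, 178.81480407714844), (50.218589782714844, 45.08615493774414), 15.55790901184082)
```

```bash
python3 - <<'E'
from h import *
w=load('w3.png'); im=w['img']
print([(v,im[v,238].tolist()) for v in range(228,328,4)])
print([(u,im[300,u].tolist()[1:]) for u in list(range(216,234,2))+list(range(280,298,2))])
T=np.array([.58073305,.0806946,.20914]); M=np.array([[-0.255, 0.967],[0.967, 0.255]])
for v in (262,266,270,316,320,324):
    p=onz(w,(256,v),.2312); print(v,((p[:2]-T[:2])@M*1000).round(1))
for u in (224,226,288,290): p=onz(w,(u,295),.2312); print(u,((p[:2]-T[:2])@M*1000).round(1))
E
```

```text
[(228, [21, 42, 65]), (232, [19, 40, 65]), (236, [19, 41, 67]), (240, [13, 58, 107]), (244, [16, 58, 107]), (248, [15, 58, 107]), (252, [13, 58, 108]), (256, [13, 58, 108]), (260, [14, 58, 108]), (264, [13, 57, 108]), (268, [14, 71, 135]), (272, [13, 74, 142]), (276, [11, 73, 140]), (280, [11, 73, 139]), (284, [12, 73, 139]), (288, [10, 72, 139]), (292, [10, 73, 139]), (296, [10, 73, 139]), (300, [10, 73, 139]), (304, [10, 72, 139]), (308, [11, 72, 139]), (312, [11, 72, 139]), (316, [13, 73, 139]), (320, [43, 82, 138]), (324, [201, 212, 218])]
[(216, [30, 29]), (218, [29, 29]), (220, [33, 35]), (222, [34, 36]), (224, [38, 59]), (226, [66, 126]), (228, [72, 138]), (230, [72, 139]), (232, [73, 139]), (280, [72, 139]), (282, [73, 140]), (284, [72, 137]), (286, [65, 122]), (288, [35, 52]), (290, [35, 35]), (292, [34, 34]), (294, [29, 29]), (296, [31, 30])]
262 [12.9 -0.7]
266 [11.3 -0.7]
270 [ 9.7 -0.7]
316 [-10.   -0.7]
320 [-11.7  -0.7]
324 [-13.5  -0.7]
224 [ -0.8 -12.6]
226 [ -0.8 -11.9]
288 [-0.8 11.2]
290 [-0.8 12. ]
```

Emit:
send_rows(
  deltas=[
    [0.15,0.06,0.005,0,0,0,-0.008],
    [0.15,0.17,0.015,0,0,0,-0.008],
    [0.15,0.3,0.026,0,0,0,-0.008],
    [0.15,0.43,0.037,0,0,0,-0.008],
    [0.15,0.56,0.048,0.1,0,0,-0.008],
    [0.15,0.64,0.055,0.25,0,0,-0.008],
    [0.15,0.686,0.058,0.4,0,0,-0.008],
    [0.15,0.686,0.058,0.5,0,0,-0.008],
    [0.15,0.686,0.058,0.5,0,0,-0.008],
    [0.15,0.686,0.058,0.5,0,0,-0.008],
    [0.15,0.686,0.058,0.5,0,0,-0.008],
    [0.15,0.686,0.058,0.5,0,0,-0.008],
  ],
)

```text
clock: 7.38
tcp_pos: [0.5639, 0.1824, 0.1357]
orientation: [1.884, 2.512, 0.003]
contact_force: [0.0, 0.3, 0.5]
grip_width: 0.0235
```

```bash
python3 - <<'E'
from h import *
w=grab('wrist','w4.png');s=grab('scene','s4.png');o=r.get_obs()
M=R.from_rotvec(o['orientation']).as_matrix()
print(o['clock'],o['tcp_pos'],np.degrees(np.arctan2(M[1,0],M[0,0])),M[2].round(3),o['contact_force'].round(1),o['grip_width'])
for n,p in [('rim',(.5625,.1818,.048)),('det',(.5838,.1083,.055)),('knob',(.537,.2702,.092))]: print(n,proj(w,p).round(0),proj(s,p).round(0))
a=s['img'][110:200,180:290]; a=cv2.resize(a,None,fx=4,fy=4,interpolation=cv2.INTER_CUBIC)
b=w['img'][:,110:400]; b=cv2.resize(b,(int(290*360/384),360))
cv2.imwrite('pics/m4.png',np.hstack([a,b]));
E
```

```text
7.4833 [0.56375679 0.18221144 0.1355265 ] 106.27068145823904 [-0.     0.002 -1.   ] [-0.4  0.8  0.4] 0.023227276606875187
rim [254. 201.] [235. 165.]
det [254. 304.] [253. 169.]
knob [254.  48.] [214. 149.]
```

View pics/m4.png

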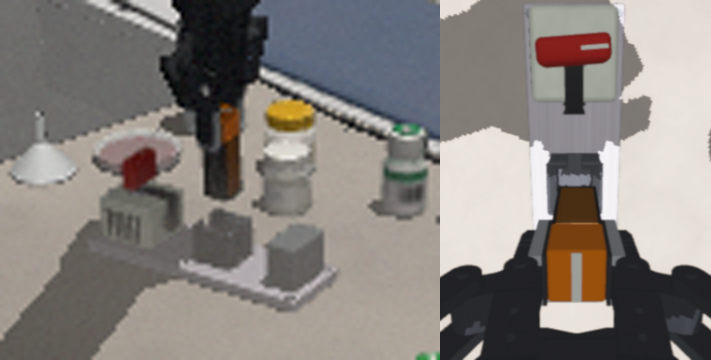

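Emit:
send_rows(
  deltas=[
    [0.15,0.003,-0.005,0.05,0,0,0],
    [0.15,0.003,-0.005,0.1,0,0,0],
    [0.15,0.003,-0.005,0.14,0,0,0],
    [0.15,0.003,-0.005,0.17,0,0,0],
    [0.15,0.003,-0.005,0.2,0,0,0],
    [0.15,0.003,-0.005,0.22,0,0,0],
    [0.15,0.003,-0.005,0.24,0,0,0],
  ],
)

```text
clock: 8.07
tcp_pos: [0.562, 0.1824, 0.0978]
orientation: [-1.884, -2.514, 0.0]
contact_force: [0.2, 0.3, 0.2]
grip_width: 0.0232
```

Emit:
send_rows(
  deltas=[
    [0.15,0,0,0.02,0,0,0],
    [0.15,0,0,0.04,0,0,0],
    [0.15,0,0,0.05,0,0,0],
    [0.15,0,0,0.05,0,0,0],
  ],
)

```text
clock: 8.4
tcp_pos: [0.562, 0.1823, 0.0905]
orientation: [-1.884, -2.514, 0.001]
contact_force: [-0.1, -0.8, -0.9]
grip_width: 0.0233
```

Emit:
send_rows(
  deltas=[
    [0.15,0,0,0.03,0,0,0],
    [0.15,0,0,0.055,0,0,0],
    [0.15,0,0,0.075,0,0,0],
    [0.15,0,0,0.09,0,0,0],
    [0.15,0,0,0.1,0,0,0],
    [0.15,0,0,0.1,0,0,0],
  ],
)

```text
clock: 8.9
tcp_pos: [0.5619, 0.1823, 0.0754]
orientation: [-1.884, -2.514, 0.001]
contact_force: [-0.0, 1.1, -0.6]
grip_width: 0.0234
```

Emit:
send_rows(
  deltas=[
    [0.15,0,0,0.005,0,0,0],
    [0.15,0,0,0.01,0,0,0],
    [0.15,0,0,0.01,0,0,0],
  ],
)

```text
clock: 9.15
tcp_pos: [0.5621, 0.1824, 0.0743]
orientation: [1.884, 2.514, 0.0]
contact_force: [0.2, 0.6, -0.0]
grip_width: 0.0238
```

Emit:
send_rows(
  deltas=[
    [0.15,0,0,0.006,0,0,0],
    [0.15,0,0,0.012,0,0,0],
    [0.15,0,0,0.012,0,0,0],
  ],
)

```text
clock: 9.4
tcp_pos: [0.5623, 0.1825, 0.0741]
orientation: [1.883, 2.513, -0.0]
contact_force: [-4.0, -1.4, 13.2]
grip_width: 0.0233
```

The cell touched the floor at 13 N with TCP z 0.074, which matches full depth. I release it and rise.

Emit:
send_rows(
  deltas=[
    [0.15,0,0,-0.006,0,0,0],
    [0.3,0,0,-0.006,0,0,0],
    [0.45,0,0,-0.006,0,0,0],
    [0.55,0,0,-0.006,0,0,0],
    [0.55,0,0,-0.006,0,0,0],
    [0.55,0,0,-0.006,0,0,0],
    [0.55,0,0,-0.05,0,0,0],
    [0.55,0,0,-0.15,0,0,0],
    [0.55,0,0,-0.3,0,0,0],
    [0.55,0,0,-0.5,0,0,0],
    [0.55,0,0,-0.7,0,0,0],
    [0.55,0,0,-0.85,0,0,0],
    [0.55,0,0,-0.93,0,0,0],
    [0.55,0,0,-0.95,0,0,0],
    [0.55,0,0,-0.95,0,0,0],
    [0.55,0,0,-0.95,0,0,0],
  ],
)

```text
clock: 10.73
tcp_pos: [0.5615, 0.1819, 0.2136]
orientation: [-1.883, -2.513, 0.003]
contact_force: [0.2, 0.4, -0.5]
grip_width: 0.0467
```

```bash
python3 - <<'E'
from h import *
w=grab('wrist','w5.png');o=r.get_obs()
M=R.from_rotvec(o['orientation']).as_matrix()
print(o['clock'],o['tcp_pos'],np.degrees(np.arctan2(M[1,0],M[0,0])),o['contact_force'].round(1),o['grip_width'],o['joints'].round(2))
for n,p in [('cap',(.5625,.1818,.096)),('det',(.5838,.1083,.055)),('knob',(.537,.2702,.092))]: print(n,proj(w,p).round(0))
h=cv2.cvtColor(w['img'],cv2.COLOR_BGR2HSV)
def blob(m,z,off):
    c=cv2.convexHull(cv2.findNonZero(m))[:,0]+off; P=np.array([onz(w,p,z)[:2] for p in c],np.float32)*1000; return cv2.minAreaRect(P)
x0,y0=200,0
red=cv2.inRange(h,(0,150,130),(6,255,255))|cv2.inRange(h,(173,150,130),(180,255,255))
red=red[y0:140,x0:310]; n,l,st,ce=cv2.connectedComponentsWithStats(red); i=1+st[1:,4].argmax(); print(st[i])
print('knob',blob((l==i).astype(np.uint8),.092,np.array([x0,y0])))
cv2.imwrite('pics/w5c.png',w['img'][:,60:450])
E
```

```text
10.7833 [0.5612833  0.18180629 0.21327925] 106.3044759295905 [ 0.9  0.4 -0.4] 0.046871592247691565 [ 0.09  0.45 -0.67  1.76  0.32  1.05 -0.41]
cap [258. 189.]
det [258. 254.]
knob [259.  62.]Traceback (most recent call last):
  File "<stdin>", line 11, in <module>
ValueError: attempt to get argmax of an empty sequence
```

```bash
cat > k.py <<'E'
from h import *
def knob(w,win,z=.092,vmin=70):
    h=cv2.cvtColor(w['img'],cv2.COLOR_BGR2HSV); x0,y0,x1,y1=win
    red=(cv2.inRange(h,(0,130,vmin),(8,255,255))|cv2.inRange(h,(170,130,vmin),(180,255,255)))[y0:y1,x0:x1]
    n,l,st,ce=cv2.connectedComponentsWithStats(red); i=1+st[1:,4].argmax()
    c=cv2.convexHull(cv2.findNonZero((l==i).astype(np.uint8)))[:,0]+[x0,y0]
    P=np.array([onz(w,p,z)[:2] for p in c],np.float32)*1000; return st[i]+[x0,y0,0,0,0],cv2.minAreaRect(P)
E
python3 - <<'E'
from k import *
w=load('w5.png'); cv2.imwrite('pics/w5c.png',w['img'][:,60:450])
print(w['img'][62,240:280:4].tolist())
for v in(60,100,120,140):
    try: print(v,knob(w,(200,0,310,140),vmin=v))
    except Exception as e: print(v,e)
E
```

```text
[[24, 27, 116], [25, 27, 116], [25, 27, 117], [25, 27, 116], [25, 27, 116], [27, 27, 116], [99, 102, 130], [126, 130, 137], [129, 133, 138], [133, 137, 140]]
60 (array([231,  53,  54,  24, 990]), ((536.69384765625, 267.7865905761719), (37.83312225341797, 14.04610824584961), 20.389636993408203))
100 (array([231,  53,  54,  21, 842]), ((536.2777099609375, 268.9061279296875), (37.83312225341797, 11.657386779785156), 20.389636993408203))
120 (array([271,  60,   3,   1,   3]), ((545.5172119140625, 273.8415222167969), (1.4056154489517212, 0.0), -163.70945739746094))
140 attempt to get argmax of an empty sequence
```

View pics/w5c.png

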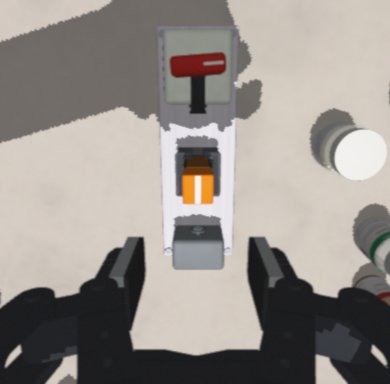

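Cell seated: cap at (258,190) in the full frame, where full depth predicts (258,189), and the line runs lamp to detector. The knob bar is at about (258,64), centre (536.5, 269) mm, yaw 20.4° (about 4° past the bench x axis). I go above it, aligned.

Emit:
send_rows(
  deltas=[
    [0.55,0.05,0,0,0,0,0.038],
    [0.55,0.12,0,0,0,0,0.076],
    [0.55,0.2,0,0,0,0,0.114],
    [0.55,0.28,0,0,0,0,0.152],
    [0.55,0.36,0,0,0,0,0.19],
    [0.55,0.44,0.003,0,0,0,0.228],
    [0.55,0.51,0.005,0,0,0,0.266],
    [0.55,0.56,0.005,0,0,0,0.304],
    [0.55,0.59,0.005,0,0,0,0.342],
    [0.55,0.605,0.005,0,0,0,0.38],
    [0.55,0.605,0.005,0,0,0,0.418],
    [0.55,0.605,0.005,0,0,0,0.456],
    [0.55,0.605,0.005,0.1,0,0,0.478],
    [0.55,0.605,0.005,0.25,0,0,0.478],
    [0.55,0.605,0.005,0.4,0,0,0.478],
    [0.55,0.605,0.005,0.45,0,0,0.478],
    [0.55,0.605,0.005,0.45,0,0,0.478],
    [0.55,0.605,0.005,0.45,0,0,0.478],
  ],
)

```text
clock: 12.28
tcp_pos: [0.5371, 0.2696, 0.1469]
orientation: [3.092, 0.553, -0.003]
contact_force: [0.3, 0.0, 0.3]
grip_width: 0.047
```

```bash
python3 - <<'E'
from k import *
w=grab('wrist','w6.png');o=r.get_obs()
M=R.from_rotvec(o['orientation']).as_matrix()
print(o['clock'],o['tcp_pos'],np.degrees(np.arctan2(M[1,0],M[0,0])),M[2].round(3),o['contact_force'].round(1),o['moment'].round(2),o['grip_width'],o['joints'].round(2))
p=proj(w,(.5365,.269,.092)); print(p); u,v=p.astype(int)
for vm in (70,100): print(knob(w,(u-70,max(v-90,0),u+70,min(v+90,384)),vmin=vm))
cv2.imwrite('pics/w6c.png',w['img'])
E
```

```text
12.3333 [0.53764892 0.26998823 0.14791164] 20.26912480539445 [ 0. -0. -1.] [-0.3  0.6  0.4] [ 0.02 -0.04 -0.04] 0.04699520887694405 [-0.29  0.49 -0.36  1.8   0.21  0.89 -1.97]
[256.64711343 217.95410122]
(array([ 247,  177,   23,   70, 1347]), ((539.93798828125, 269.4457092285156), (43.22698211669922, 12.906277656555176), 19.846906661987305))
(array([ 247,  180,   23,   67, 1181]), ((539.0812377929688, 269.23345947265625), (41.47120666503906, 12.723870277404785), 19.84695816040039))
```

View pics/w6c.png

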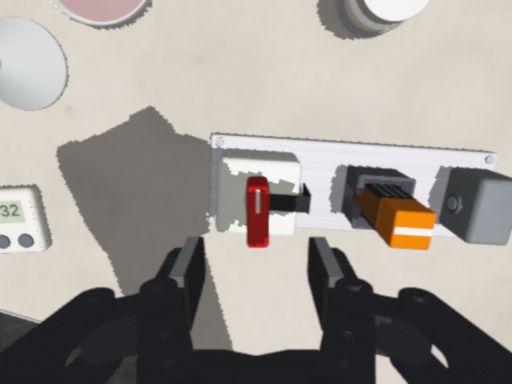

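The knob bar is at (258,212), centred between the jaws and parallel to them. The housing is clear of the fingers. I descend and grip.

Emit:
send_rows(
  deltas=[
    [0.55,0,0.004,0.1,0,0,0],
    [0.55,0,0.004,0.2,0,0,0],
    [0.55,0,0.004,0.3,0,0,0],
    [0.55,0,0.004,0.38,0,0,0],
    [0.55,0,0.004,0.44,0,0,0],
    [0.55,0,0.004,0.467,0,0,0],
    [0.55,0,0.004,0.467,0,0,0],
    [0.05,0,0.004,0.467,0,0,0],
    [0.05,0,0.004,0.467,0,0,0],
    [0.05,0,0.004,0.467,0,0,0],
    [0.05,0,0.004,0.467,0,0,0],
    [0.05,0,0.004,0.467,0,0,0],
    [0.05,0,0.004,0.467,0,0,0],
  ],
  squeeze=30,
)

```text
clock: 13.42
tcp_pos: [0.5382, 0.2693, 0.0782]
orientation: [-3.092, -0.552, -0.002]
contact_force: [0.2, -1.0, 4.2]
grip_width: 0.0134
```

Emit:
send_rows(
  deltas=[
    [0.05,0,0,-0.0038,0,0,-0.0228],
    [0.05,0,0,-0.0076,0,0,-0.0456],
    [0.05,0,0,-0.0114,0,0,-0.0684],
    [0.05,0,0,-0.0152,0,0,-0.0912],
    [0.05,0,0,-0.019,0,0,-0.114],
    [0.05,0,0,-0.0228,0,0,-0.1368],
    [0.05,0,0,-0.0266,0,0,-0.1596],
    [0.05,0,0,-0.0304,0,0,-0.1824],
    [0.05,0,0,-0.0342,0,0,-0.2052],
    [0.05,0,0,-0.038,0,0,-0.228],
    [0.05,0,0,-0.038,0,0,-0.228],
  ],
)

```text
clock: 14.33
tcp_pos: [0.5377, 0.2699, 0.0839]
orientation: [-2.699, -1.606, -0.002]
contact_force: [-1.6, -0.5, 5.7]
grip_width: 0.0134
```

```bash
python3 - <<'E'
from k import *
o=r.get_obs(); M=R.from_rotvec(o['orientation']).as_matrix()
print(o['clock'],o['tcp_pos'],np.degrees(np.arctan2(M[1,0],M[0,0])),o['contact_force'].round(1),o['moment'].round(2),o['grip_width'],o['joints'].round(2))
E
```

```text
14.3333 [0.5376792  0.26986208 0.08392258] 61.52177249438775 [-1.6 -0.5  5.7] [-0.07  0.23  0.01] 0.013371222040100408 [-0.19  0.6  -0.51  1.83  0.39  0.81 -1.39]
```

Emit:
send_rows(
  deltas=[
    [0.05,0,0,-0.0038,0,0,-0.0228],
    [0.05,0,0,-0.0076,0,0,-0.0456],
    [0.05,0,0,-0.0114,0,0,-0.0684],
    [0.05,0,0,-0.0152,0,0,-0.0912],
    [0.05,0,0,-0.019,0,0,-0.114],
    [0.05,0,0,-0.0228,0,0,-0.1368],
    [0.05,0,0,-0.0266,0,0,-0.1596],
    [0.05,0,0,-0.0304,0,0,-0.1824],
    [0.05,0,0,-0.0342,0,0,-0.2052],
    [0.05,0,0,-0.038,0,0,-0.22],
    [0.05,0,0,-0.038,0,0,-0.225],
    [0.05,0,0,-0.038,0,0,-0.225],
    [0.05,0,0,-0.038,0,0,-0.225],
  ],
)

```text
clock: 15.42
tcp_pos: [0.537, 0.2699, 0.0895]
orientation: [-1.98, -2.438, -0.0]
contact_force: [-3.6, 0.5, 7.4]
grip_width: 0.0133
```

```bash
python3 - <<'E'
from k import *
o=r.get_obs(); M=R.from_rotvec(o['orientation']).as_matrix()
print(o['clock'],o['tcp_pos'],np.degrees(np.arctan2(M[1,0],M[0,0])),o['contact_force'].round(1),o['moment'].round(2),o['grip_width'],o['joints'].round(2))
E
```

```text
15.4167 [0.53697972 0.26993513 0.08951889] 101.83445848193402 [-3.6  0.5  7.4] [-0.06  0.72 -0.05] 0.013289155276777967 [-0.07  0.64 -0.68  1.82  0.51  0.87 -0.79]
```

Emit:
send_rows(
  deltas=[
    [0.05,0,0,0,0,0,-0.004],
    [0.05,0,0,0,0,0,-0.008],
    [0.05,0,0,0,0,0,-0.012],
    [0.05,0,0,0,0,0,-0.014],
    [0.05,0,0,0,0,0,-0.014],
    [0.05,0,0,0,0,0,-0.014],
  ],
)

```text
clock: 15.92
tcp_pos: [0.537, 0.2699, 0.0897]
orientation: [-1.928, -2.479, -0.0]
contact_force: [-3.1, 0.1, 7.6]
grip_width: 0.0133
```

```bash
python3 - <<'E'
from k import *
o=r.get_obs(); M=R.from_rotvec(o['orientation']).as_matrix()
print(o['clock'],o['tcp_pos'],np.degrees(np.arctan2(M[1,0],M[0,0])),o['contact_force'].round(1),o['moment'].round(2),o['grip_width'])
E
```

```text
15.9167 [0.53702473 0.2699108  0.08966271] 104.2397986922089 [-3.1  0.1  7.6] [-0.06  0.83 -0.68] 0.013305623059653562
```

The moment rose to -0.68 N m, so the knob is at its stop. I unload slightly, release and rise.

Emit:
send_rows(
  deltas=[
    [0.05,0,0,0,0,0,0.004],
    [0.05,0,0,0,0,0,0.008],
    [0.05,0,0,0,0,0,0.008],
    [0.2,0,0,0,0,0,0.008],
    [0.35,0,0,0,0,0,0.008],
    [0.5,0,0,0,0,0,0.008],
    [0.5,0,0,0,0,0,0.008],
    [0.5,0,0,-0.05,0,0,0.008],
    [0.5,0,0,-0.15,0,0,0.008],
    [0.5,0,0,-0.3,0,0,0.008],
    [0.5,0,0,-0.5,0,0,0.008],
    [0.5,0,0,-0.7,0,0,0.008],
    [0.5,0,0,-0.8,0,0,0.008],
    [0.5,0,0,-0.8,0,0,0.008],
    [0.5,0,0,-0.8,0,0,0.008],
    [0.5,0,0,-0.8,0,0,0.008],
  ],
)

```text
clock: 17.25
tcp_pos: [0.5373, 0.2687, 0.2089]
orientation: [1.958, 2.456, -0.001]
contact_force: [-0.1, 0.4, 0.2]
grip_width: 0.0429
```

Emit:
send_rows(
  deltas=[
    [0.5,-0.15,0,0,0,0,0],
    [0.5,-0.35,0,0,0,0,0],
    [0.5,-0.55,0,0,0,0,0],
    [0.5,-0.7,0,0,0,0,0],
    [0.5,-0.7,0,0,0,0,0],
    [0.5,-0.7,0,0,0,0,0],
    [0.5,-0.7,0,0,0,0,0],
  ],
)

```text
clock: 17.83
tcp_pos: [0.5603, 0.1673, 0.2081]
orientation: [-1.956, -2.456, 0.001]
contact_force: [0.3, 0.4, -0.8]
grip_width: 0.0429
```

```bash
python3 - <<'E'
from k import *
w=grab('wrist','w7.png');t=grab('top','top7.png');o=r.get_obs()
print(o['clock'],o['tcp_pos'],o['contact_force'].round(1),o['grip_width'])
p=proj(w,(.537,.2698,.104)); print('knob',p,'cap',proj(w,(.5625,.1818,.096))); u,v=p.astype(int)
for vm in (70,100):
    st,rc=knob(w,(u-60,max(v-60,0),u+60,min(v+60,384)),z=.104,vmin=vm); print(st,rc)
print(cap(w,tuple(np.array([*(proj(w,(.5625,.1818,.096)).astype(int)-40),*(proj(w,(.5625,.1818,.096)).astype(int)+40)])),.096))
a=load('top0.png')['img'];d=cv2.absdiff(a,t['img']).max(2); 
for n,(x,y) in {'vb':(255,220),'vr':(330,233),'green':(301,184),'blue':(377,184)}.items(): print(n,d[y-10:y+10,x-10:x+10].mean())
cv2.imwrite('pics/w7c.png',np.hstack([w['img'][:,120:390],cv2.resize(t['img'][110:250,130:400],None,fx=1.9,fy=1.9)[:384] if 0 else cv2.copyMakeBorder(cv2.resize(t['img'][110:250,130:400],None,fx=1.9,fy=1.9),0,384-266,0,0,cv2.BORDER_CONSTANT)]))
E
```

```text
17.9333 [0.56027121 0.16827161 0.20856242] [-0.4  0.1  0.3] 0.042766277099344684
knob [257.33153817  37.28736173] cap [264.13379582 172.89660775]
[ 247    7   20   67 1142] ((536.8910522460938, 267.6168212890625), (12.1332368850708, 39.28030014038086), 12.489919662475586)
[ 247    7   20   63 1081] ((536.6224365234375, 268.8293151855469), (12.1332368850708, 36.7964973449707), 12.489919662475586)
(array([562.56054688, 179.51527405]), (23.666152954101562, 18.52665138244629), 16.248920440673828, array([ 2.9828891e-01, -9.5447564e-01,  5.6310120e+02,  1.7794794e+02],
      dtype=float32), array([563.10119107, 177.94794125]))
vb 55.575
vr 41.3975
green 9.915
blue 11.565
```

View pics/w7c.png

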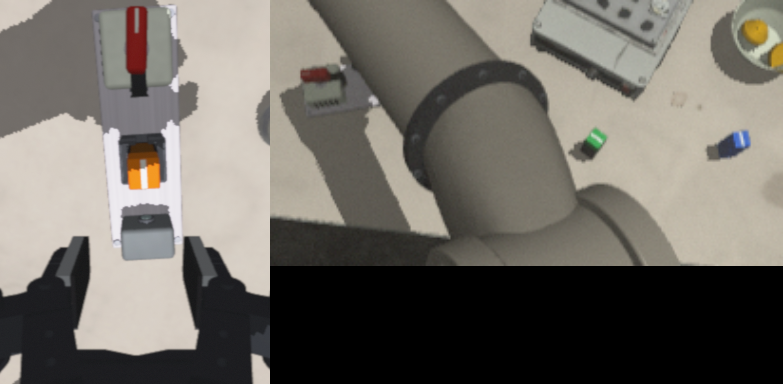

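The knob bar now lies along the bench at (257,40), yaw 102.5° against 102.2° expected at the stop. The cell stays seated at (264,168), and the robot touches nothing. One quick numeric check on the vials in the scene view, then I hand in.

```bash
python3 - <<'E'
from k import *
s=grab('scene'); a=load('scene0.png')['img']; d=cv2.absdiff(a,s['img']).max(2)
for n,(x,y) in {'vb':(234,215),'vr':(280,248),'green':(289,211)}.items(): print(n,d[y-8:y+8,x-8:x+8].mean(),s['img'][y-5,x],a[y-5,x])
print(r.get_obs()['contact_force'].round(1)); print(r.hand_in())
E
```

```text
vb 2.85546875 [59 59 63] [62 63 66]
vr 2.8125 [ 51  59 191] [ 50  55 193]
green 2.8984375 [45 90 32] [47 88 35]
[-0.3  0.2  0.8]
the job is handed in; nothing more can be done
None
```

The amber cell stands fully down in the socket, with its clear faces towards the lamp and the detector. After that I turned the red knob anticlockwise to its stop, following its rise, and handed the job in at about 18 s.

**Cell:** I lowered it in until it touched the floor, at about 13 N and the height expected for full depth. The later wrist view showed the cap where full depth puts it and the white line along the light path.

**Knob:** The wrist moment rose to about 0.68 N m at the stop. After release the bar was at 102.5°, against about 102.2° expected from the bench angle I measured.

**Left alone:** The green cell and both vials looked unchanged in the scene camera. The gripper was clear of everything at hand-in.

**Checks that disagreed or failed:**
- **Socket position:** The coarse top view put the socket about 6 mm from where the wrist view had it. I went with the wrist view, and the cell went in without resistance.
- **Knob start:** The knob began about 4° past its shut position.
- **Last cap measurement:** It came out about 2 mm off, because part of the cap's face fell outside the colour mask.
- **Vials in the top view:** The arm hid them in the last top picture, so the scene camera was the only check on them.

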